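Press the lid onto a syrup tin with the hand press

TASK

The syrup tin standing in the hand press still has its lid proud. Push the front end of the press's handle bar down until the lid is fully home, flush with the tin's rim, then push the rear end of the bar down to bring the ram fully up again. Only push on the bar: keep your fingers off the tin and its lid, leave the tin standing in its nest, and do not disturb the closed tins, the spare lid or the tape roll.

Things in the scene. Friction and masses are not known exactly. Their poses are not given: they have to be found in the camera images.
- press: green hand press (C-frame), fixed to the table. Origin on the table below the ram axis; x from its open front to the column at the back, y to its left, z up. Base x -70 to +145, 130 mm wide, 22 high; head x -35 to +138, y -33 to +33, z 165 to 250 mm; the ram stands up to 290 mm. A 7 mm high nest ring, 38 mm inner radius, stands on the base round the tin
- bar_hub (a point): centre of the handle bar's hub, on the press's right (-y) side at [30, -125, 205] mm in the press frame; the bar turns about the press's y axis through this point. Hub 38 mm in diameter, 34 mm long, 75 mm clear of the head, joined to it by a 23 mm shaft
- knob_front (a point): centre of the black ball (27 mm diameter) on the front end (towards the robot) of the handle bar, 118 mm from the hub centre. The bar is a straight steel rod, 13 mm in diameter, through the hub, with the same ball on both ends, and lies in the plane y = -125 mm of the press frame
- knob_rear (a point): centre of the same ball on the rear end, 118 mm from the hub centre on the other side
- bar (a joint): angle of the handle bar (rad): 0 on its upper stop, front end 35 degrees above level, ram up; 1.22 on its lower stop, front end 35 degrees below level, rear end as far above. The ram goes down 16 mm per rad. Starts at 0 to 0.3. The bar stays where it is left; it takes 0.25 N m to turn, 0.7 N m while the lid goes in
- tin: steel syrup tin with a blank paper label, 72 mm in diameter, 94 mm high to its rim, standing loose in the nest on the press's base (22 mm above the table); origin at the centre of its underside, z up
- lid_top (a point): centre of the top face of the tin's press-in lid, 59 mm in diameter; 6 mm above the rim at the start, flush with it when home
- tin_lid (a joint): how far the lid has gone into the tin (m): 0 = standing 6 mm proud, 0.006 = fully home; a stiff fit (about 22 N on the lid)
- closed_tin_1: bystander: the same tin, lid already home, loose on the table to the left; origin at the centre of its underside
- closed_tin_2: bystander: another closed tin beside it
- spare_lid: bystander: loose lid, 59 mm in diameter and 11 mm high, on the table in front of the press; origin at the centre of its underside
- tape_roll: bystander: roll of masking tape, 103 mm in diameter, 25 mm high, flat on the table to the right
- ram: the ram; origin at the centre of the underside of its white pad, 52 mm in diameter, 135 mm above the table when the ram is up
Mind the look-alikes: they are no part of the job. What is shaped like the tin but orange or pink is not meant.

How it is judged:
By the outcome, as a careful person would: the job done as asked, in the order asked, and still so for the second after the job is handed in, with the robot touching nothing.
It also fails if it takes over 43 s, if anything falls off the work surface, if the arm or the gripper's body presses on something with over 40 N, if the wrist force passes 120 N, or if a joint passes its speed limit or range.

ROBOT

A 6-joint arm with a two-finger parallel gripper is mounted at the origin on a cart in front of the work surface, level with it; the furniture and walls round the work are solid. World frame = base frame: x ahead of the robot, y to its left, z up, the work surface at z = 0. Lengths are in m, angles in rad, forces in N, time in s.
With the tool pointing down it reaches from about 0.3 to 0.875 m from the base axis. Payload 6.4 kg.
Tool frame: the origin (TCP) lies between the finger pads; the fingertips stand 25 mm ahead of it and the grasp point (between the pads) lies 6 mm ahead of it; z points along the fingers, y is the line along which they close (so a half turn about z gives the same grasp; the last joint's range is limited). The gripper opens to 85 mm and grips with 20 to 120 N. Pads are 22 mm wide; open, the fingers measure 114 mm over their backs; the gripper's body (76 mm by 85 mm) begins 54 mm behind the grasp point. The pads swing forward as they close: fully open they stand 13 mm farther back than shut.
Start: joints at [1.065, 0.181, 1.607, -0, 1.354, -0.206], TCP at [0.17, 0.549, 0.256] pointing down, gripper open.
Joint ranges: [-2.99, 2.99], [-0.89, 2.07], [0.3, 2.58], [-1.14, 4.28], [0, 2.63], [-3.12, 3.12]. Speed limits (rad/s): [2.57, 2.57, 3.01, 3.14, 3.14, 3.14].

INTERFACE

Orientations are given as a unit quaternion [w, x, y, z].
In Python, from bench import ctrl gives the robot as it stands.
- The arm moves only by the tool servo_tool, never from a script. Its argument "series" is text: rows parted by semicolons, each of 7 numbers parted by spaces: the gripper command: -1 is fully open, 1 is shut, values between are in proportion, then the shift along the tool's x, y, z in m, then the turn, a rotation vector about the tool's x, y, z in degrees. A call has 1 to 12 rows; each row is the pose to reach, as a shift and turn from the pose commanded when the call began, along the tool's axes at that moment; what a row does not reach only later rows make up. A row lasts 1/12 s, in which the tool goes at most 41.7 mm and 7.16 degrees, less where a joint would pass 70% of its speed; a pose out of reach is approached as far as the arm can. A call with a gripper value outside its range is refused whole. The fingers move at their own pace and stop on an object; the grip force is fixed at half the most. Time passes only in rows, so rows that repeat a pose let the fingers close. It gives the time, the measured TCP pose, the force, the opening and the grip force at its end, in the units of the state.
- ctrl.get_obs(): the state, without advancing time (a new reading comes with each control period).
- ctrl.camera(name): name is "scene" or "side" or "wrist"; returns a dict with "img" (400x640x3 uint8, red, green, blue), "z_map" (400x640 float32, m along the optical axis (not along the pixel's ray), 0 where there is no reading), "fovy" (degrees; the focal length in pixels is half the picture's height over the tangent of half this angle, whatever the lens; pixels are square), "cx", "cy" (the principal point, pixels), "extrinsics" (4x4, takes a point from camera to world coordinates); the wrist camera has in their place "T_tool_cam" (4x4, takes a point from camera to tool coordinates, whose origin is the TCP and whose axes are the flange's). Camera axes: x right, y down, z forward; pixel columns grow to the right and rows downward; lengths in m; the calibration is good to about 2 mm. A picture is of the moment at which its call begins: read the wrist's pose just before it.
- ctrl.hand_in(): hands the job in; it is judged then, once.
The state is a dict: "time_s": time; "q": joint angles; "dq": joint speeds; "joint_efforts": joint torques, N m; "eef_pos": TCP position; "eef_rot": TCP orientation; "wrist_force": force on the tool from outside, world axes, zero at the start; "torque": the same for the moment, N m; "opening": opening from 0.0 (shut) to 1.0 (fully open); "grasp_force": force on a finger pad.
Only numpy, scipy, OpenCV 4.12 (cv2) and the standard library are available. Lean on these libraries where they do the work, as an engineer would, in place of code of your own. Each camera call takes 0.05 s, during which the arm holds its last target. There are 200 camera calls.

## Working session

There is one attempt and no reset: what is moved stays moved. The work goes in short steps, Python scripts to look and compute and a tool call to move; the robot and the scene stay as the last step left them, time stands still between calls to the robot, and variables do not carry over. Pictures are saved under pics/ and viewed, at most 10 in all, crops included, and the job is handed in when it is done.

Besides the shell and the picture viewer there is one more tool, called after ">>>" as a command line: name --argument value ..., lists and objects as JSON in quotes. servo_tool: Moves the arm, as the interface text tells. Its arguments: {"type":"object","properties":{"series":{"type":"string"}},"required":["series"]}

```bash
mkdir -p pics
cat > h.py <<'E'
import numpy as np, cv2
from bench import ctrl
from scipy.spatial.transform import Rotation as R
def shot(n,f):
    c=ctrl.camera(n); cv2.imwrite(f'pics/{f}.png',c['img'][:,:,::-1]); np.savez(f'pics/{f}.npz',**c); return c
def px(c,u,v,z=None):
    f=200/np.tan(np.radians(float(c['fovy']))/2)
    z=float(np.median(c['z_map'][v-1:v+2,u-1:u+2])) if z is None else z
    p=[(u-c['cx'])*z/f,(v-c['cy'])*z/f,z,1]
    return (c['extrinsics']@p)[:3]
E
python3 - <<'E'
from h import *
o=ctrl.get_obs(); print(o['eef_pos'],o['eef_rot'],o['time_s'],o['wrist_force'])
for n in('scene','side'):
    c=shot(n,n); print(n,c['fovy'],c['cx'],c['cy'],c['extrinsics'].round(3).tolist())
E
```

```text
[0.1695438  0.54889453 0.25535188] [-3.06970122e-04  1.49323733e-01  9.88787944e-01 -8.54720789e-04] 0.0 [ 0.16346125 -0.05113311  0.8524599 ]
scene 49.079482589292844 323.6591939999141 190.04855017585652 [[0.614, -0.439, 0.656, -0.16], [-0.789, -0.32, 0.524, -0.705], [-0.02, -0.84, -0.543, 0.813], [0.0, 0.0, 0.0, 1.0]]
side 54.29663856677603 319.40652286345056 195.56298828220943 [[1.0, 0.016, -0.002, 0.608], [0.012, -0.683, 0.731, -1.065], [0.01, -0.73, -0.683, 1.084], [0.0, 0.0, 0.0, 1.0]]
```

View pics/scene.png

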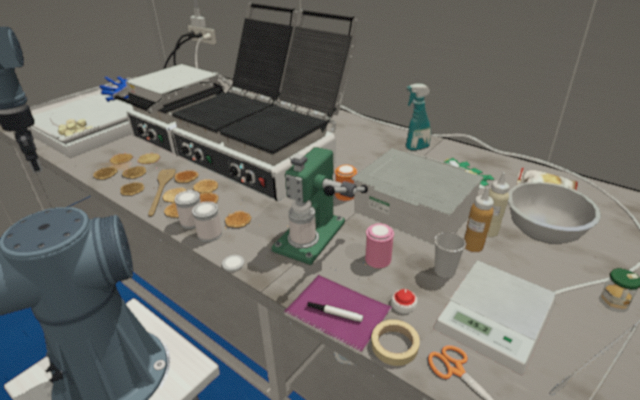

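View pics/side.png

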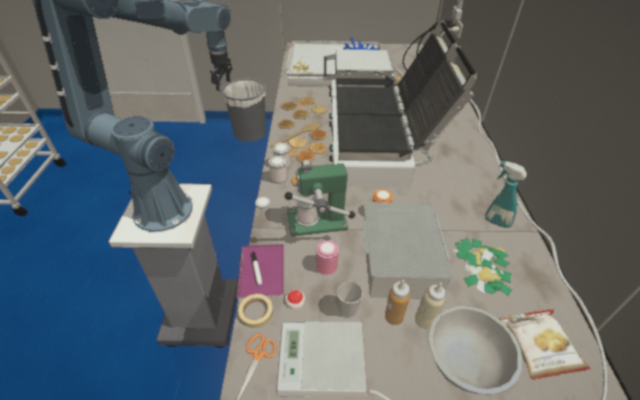

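Candidates for "the tin" in the scene view: the grey tin in the press at (302,225), chosen; the closed tins at (188,208) and (206,220); the pink one at (379,245); the orange one at (345,182). There is only one bar, with knobs near side-view pixels (292,199) and (352,215). I'll check this in one close crop.

Run:
```python
import cv2,numpy as np
a=cv2.imread('pics/scene.png')[140:270,260:400]; b=cv2.imread('pics/side.png')[155:285,270:410]
cv2.imwrite('pics/crop.png',np.hstack([cv2.resize(x,None,fx=2.85,fy=2.85,interpolation=cv2.INTER_CUBIC) for x in(a,b)]))
```

```text
(no output)
```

View pics/crop.png

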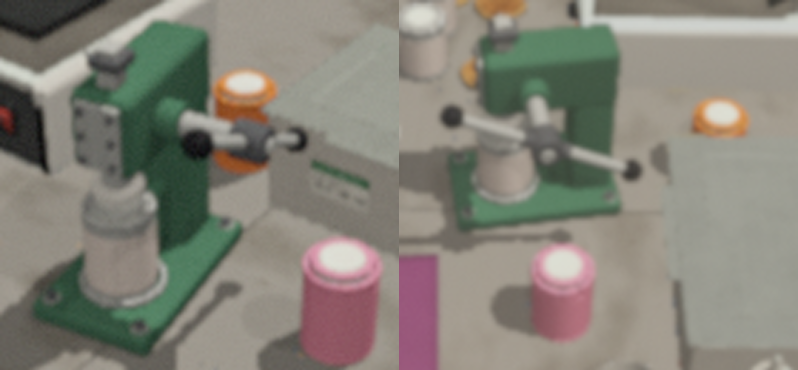

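The crop shows the front knob at scene (329.5,190) / side (288.6,196), the hub at scene (350.5,189) / side (321.6,204), and the rear knob at scene (363.5,188.4) / side (351.4,214.6). The tin with the proud lid is under the ram.

Run:
```python
from h import *
S=dict(np.load('pics/scene.npz'));D=dict(np.load('pics/side.npz'))
def ray(c,u,v):
    f=200/np.tan(np.radians(float(c['fovy']))/2); d=c['extrinsics'][:3,:3]@[(u-c['cx'])/f,(v-c['cy'])/f,1]
    return c['extrinsics'][:3,3],d/np.linalg.norm(d)
P={}
for n,a,b in(('kf',(329.5,190.2),(288.6,196)),('hub',(350.5,189),(321.6,204.1)),('kr',(363.5,188.4),(351.4,214.6))):
    A=np.zeros((3,3));y=np.zeros(3);rs=[ray(S,*a),ray(D,*b)]
    for o,d in rs: M=np.eye(3)-np.outer(d,d);A+=M;y+=M@o
    p=np.linalg.solve(A,y);P[n]=p
    print(n,p.round(4),'res',[round(float(np.linalg.norm((np.eye(3)-np.outer(d,d))@(p-o))),4) for o,d in rs],
      'depth',px(S,*map(round,a)).round(3),px(D,*map(round,b)).round(3))
v=P['kr']-P['kf'];print(v,np.linalg.norm(v),'yaw',np.degrees(np.arctan2(v[1],v[0])),'el',np.degrees(np.arctan2(-v[2],np.hypot(*v[:2]))),(P['kr']+P['kf'])/2)
# press yaw & green points
for c in(S,D):
    h=cv2.cvtColor(c['img'],cv2.COLOR_RGB2HSV)
    m=(abs(h[...,0].astype(int)-73)<15)&(h[...,1]>90)&(c['z_map']>0)
    vs,us=np.nonzero(m);f=200/np.tan(np.radians(float(c['fovy']))/2);z=c['z_map'][vs,us]
    p=(c['extrinsics']@np.c_[(us-c['cx'])*z/f,(vs-c['cy'])*z/f,z,np.ones_like(z)].T)[:3].T
    p=p[(np.linalg.norm(p[:,:2]-P['hub'][:2],axis=1)<.3)]
    for lo,hi in((.012,.032),(.235,.262)):
        q=p[(p[:,2]>lo)&(p[:,2]<hi)]
        if len(q)>20: r=cv2.minAreaRect(q[:,:2].astype(np.float32)*1000);print(len(q),lo,r)
for n,u,v in(('spare',233,262),('tape',395,325),('ct1',188,198),('ct2',205,208),('pink',379,231),('orange',346,170),('box',420,175)):print(n,px(S,u,v).round(3))
```

```text
kf [ 0.5111 -0.1868  0.2625] res [0.0018, 0.0018] depth [ 0.504 -0.192  0.27 ] [ 0.513 -0.197  0.27 ]
hub [ 0.6131 -0.173   0.2112] res [0.0019, 0.0019] depth [ 0.602 -0.181  0.218] [ 0.614 -0.183  0.224]
kr [ 0.7141 -0.1504  0.1479] res [0.0022, 0.0022] depth [ 0.706 -0.156  0.158] [ 0.712 -0.161  0.154]
[ 0.20303249  0.03641386 -0.1145943 ] 0.2359661254362081 yaw 10.16789169756374 el 29.054330624824907 [ 0.6125861  -0.16861979  0.20518592]
532 0.012 ((591.008544921875, -47.563148498535156), (207.21401977539062, 124.69632720947266), 10.216192245483398)
289 0.235 ((567.95166015625, -76.62835693359375), (249.58309936523438, 112.078125), 37.098506927490234)
spare [0.381 0.048 0.012]
tape [ 0.449 -0.413  0.023]
ct1 [0.438 0.291 0.093]
ct2 [0.432 0.205 0.096]
pink [ 0.631 -0.254  0.1  ]
orange [ 0.838 -0.001  0.1  ]
box [ 0.895 -0.232  0.135]
```

Pose: hub at about (0.613,-0.171,0.205), press yaw 10.2°, bar 29° above level, front knob at (0.511,-0.189,0.262). I'll close the fingers, lift, and move above the front knob, turning 62.6° so that the tool axes line up with the press.

>>> servo_tool --series "1 0 0 -0.08 0 0 0; 1 0 0 -0.08 0 0 10; 1 -0.5437 -0.6044 -0.145 0 0 62.6; 1 -0.5437 -0.6044 -0.145 0 0 62.6; 1 -0.5437 -0.6044 -0.145 0 0 62.6; 1 -0.5437 -0.6044 -0.145 0 0 62.6; 1 -0.5437 -0.6044 -0.145 0 0 62.6; 1 -0.5437 -0.6044 -0.145 0 0 62.6; 1 -0.5437 -0.6044 -0.145 0 0 62.6; 1 -0.5437 -0.6044 -0.145 0 0 62.6; 1 -0.5437 -0.6044 -0.145 0 0 62.6; 1 -0.5437 -0.6044 -0.145 0 0 62.6"

```text
time_s: 1.1
eef_pos: [0.344, 0.1705, 0.3696]
eef_rot: [0.0, 0.641, 0.767, 0.0]
wrist_force: [1.6, -0.5, 0.7]
opening: -0.002
grasp_force: 0.0
```

```bash
cat > to.py <<'E'
import sys
from h import *
o=ctrl.get_obs();q=o['eef_rot'];r=R.from_quat([*q[1:],q[0]])
t=np.array(eval(sys.argv[1]));a=np.radians(10.2)
Rg=np.array([[-np.sin(a),np.cos(a),0],[np.cos(a),np.sin(a),0],[0,0,-1]]).T
print('t',o['time_s'],'pos',np.round(o['eef_pos'],4),'F',np.round(o['wrist_force'],1),'open',o['opening'])
print('shift',(r.inv().apply(t-o['eef_pos'])).round(4),'turn',(r.inv()*R.from_matrix(Rg)).as_rotvec(degrees=True).round(2))
E
python3 to.py "[.511,-.189,.40]"
```

```text
t 1.1 pos [0.344  0.1705 0.3696] F [ 1.6 -0.5  0.7] open -0.0020179105849159134
shift [-0.3834  0.1005 -0.0304] turn [ 0.03 -0.    0.03]
```

>>> servo_tool --series "1 -0.383 0.1 -0.03 0 0 0; 1 -0.383 0.1 -0.03 0 0 0; 1 -0.383 0.1 -0.03 0 0 0; 1 -0.383 0.1 -0.03 0 0 0; 1 -0.383 0.1 -0.03 0 0 0; 1 -0.383 0.1 -0.03 0 0 0; 1 -0.383 0.1 -0.03 0 0 0; 1 -0.383 0.1 -0.03 0 0 0; 1 -0.383 0.1 -0.03 0 0 0; 1 -0.383 0.1 -0.03 0 0 0; 1 -0.383 0.1 0.03 0 0 0; 1 -0.383 0.1 0.03 0 0 0"

```text
time_s: 2.1
eef_pos: [0.5099, -0.1882, 0.3359]
eef_rot: [-0.002, 0.642, 0.766, -0.0]
wrist_force: [-0.8, 1.1, -1.3]
opening: 0.002
grasp_force: 0.0
```

```bash
python3 - <<'E'
from h import *
o=ctrl.get_obs();print(o['eef_pos'],o['wrist_force'])
im=[]
for n,(u,v) in(('scene',(330,180)),('side',(300,185))):
    c=shot(n,n+'2'); im.append(cv2.resize(c['img'][v-65:v+65,u-70:u+70,::-1],None,fx=2.85,fy=2.85,interpolation=cv2.INTER_CUBIC))
cv2.imwrite('pics/crop2.png',np.hstack(im))
E
python3 to.py "[.511,-.189,.31]"
```

```text
[ 0.50989507 -0.18823162  0.33585989] [-0.76407838  1.1195843  -1.29202332]
t 2.2 pos [ 0.5085 -0.1862  0.3346] F [ 0.1  0.5 -0.4] open -0.0031858530470289053
shift [-0.0034  0.0022  0.0245] turn [-0.39 -0.36 -0.03]
```

View pics/crop2.png

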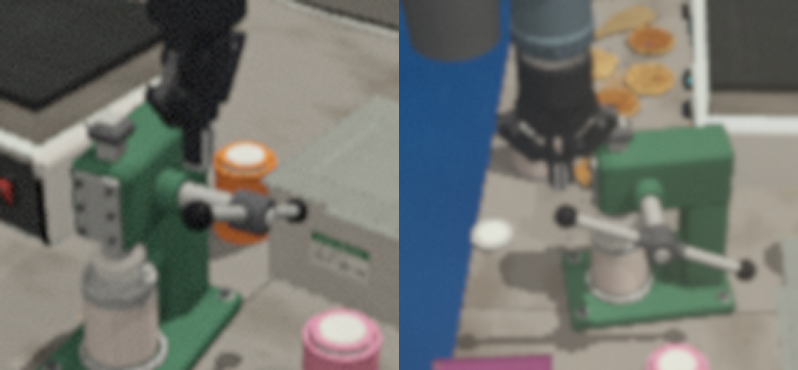

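The scene view shows the shut fingertips at crop (198,172), straight above the front knob at (198,213). The side view shows tip (560,185) over knob (566,215), so the tip is 2–4 mm short. I'll push down, following the arc.

>>> servo_tool --series "1 -0.003 0.002 0.012 0 0 0; 1 -0.003 0.002 0.022 0 0 0; 1 -0.003 0.002 0.028 0 0 0; 1 -0.003 0.002 0.034 0 0 0; 1 -0.003 0.001 0.038 0 0 0; 1 -0.003 -0.001 0.042 0 0 0; 1 -0.003 -0.003 0.046 0 0 0; 1 -0.003 -0.005 0.050 0 0 0; 1 -0.003 -0.007 0.055 0 0 0; 1 -0.003 -0.009 0.060 0 0 0; 1 -0.003 -0.010 0.065 0 0 0; 1 -0.003 -0.011 0.07 0 0 0"

```text
time_s: 3.2
eef_pos: [0.4999, -0.1919, 0.269]
eef_rot: [0.0, 0.641, 0.767, -0.0]
wrist_force: [-1.6, -0.3, 1.8]
opening: 0.003
grasp_force: 1.0
```

```bash
python3 - <<'E'
from h import *
im=[]
for n,(u,v) in(('scene',(330,180)),('side',(300,185))):
    c=shot(n,n+'3'); im.append(cv2.resize(c['img'][v-65:v+65,u-70:u+70,::-1],None,fx=2.85,fy=2.85,interpolation=cv2.INTER_CUBIC))
cv2.imwrite('pics/crop3.png',np.hstack(im))
E
python3 to.py "[.4985,-.191,.264]"
```

```text
t 3.3 pos [ 0.4997 -0.1916  0.2682] F [ 0.1 -0.5 -0.4] open -0.0002981861048808762
shift [ 0.0008 -0.001   0.0042] turn [-0.05 -0.07  0.01]
```

View pics/crop3.png

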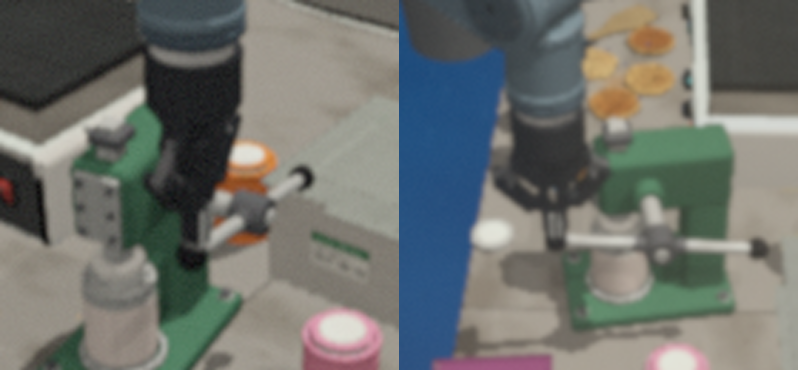

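The tip is on the knob, at about crop (190,255) in the scene view and (556,243) in the side view. The bar is turning as planned, so I'll continue.

>>> servo_tool --series "1 0 -0.001 0.006 0 0 0; 1 0 -0.0015 0.012 0 0 0; 1 0 -0.002 0.018 0 0 0; 1 0 -0.002 0.024 0 0 0; 1 0 -0.0015 0.03 0 0 0; 1 0 -0.001 0.036 0 0 0; 1 0 0 0.041 0 0 0; 1 0 0.001 0.045 0 0 0; 1 0 0.002 0.049 0 0 0; 1 0 0.003 0.053 0 0 0; 1 0 0.004 0.057 0 0 0; 1 0 0.005 0.061 0 0 0"

```text
time_s: 4.3
eef_pos: [0.5053, -0.191, 0.2085]
eef_rot: [0.0, 0.641, 0.767, -0.0]
wrist_force: [-2.4, -0.1, 4.1]
opening: -0.002
grasp_force: 2.1
```

```bash
python3 to.py "[.5035,-.191,.203]"
```

```text
t 4.3 pos [ 0.5053 -0.191   0.2085] F [-2.4 -0.1  4.1] open -0.002386478737591846
shift [ 0.0003 -0.0017  0.0055] turn [0.02 0.03 0.02]
```

>>> servo_tool --series "1 0 0.001 0.003 0 0 0; 1 0 0.003 0.006 0 0 0; 1 0 0.004 0.009 0 0 0; 1 0 0.005 0.012 0 0 0; 1 0 0.007 0.015 0 0 0; 1 0 0.008 0.018 0 0 0; 1 0 0.01 0.021 0 0 0; 1 0 0.011 0.023 0 0 0; 1 0 0.012 0.025 0 0 0; 1 0 0.013 0.027 0 0 0; 1 0 0.013 0.027 0 0 0; 1 0 0.013 0.027 0 0 0"

```text
time_s: 5.3
eef_pos: [0.518, -0.1884, 0.1812]
eef_rot: [0.0, 0.641, 0.767, 0.0]
wrist_force: [0.1, 0.1, 2.0]
opening: -0.0
grasp_force: 0.3
```

```bash
python3 to.py "[.512,-.19,.1758]"
```

```text
t 5.3 pos [ 0.518  -0.1884  0.1812] F [0.1 0.1 2. ] open -0.00026835048849443283
shift [-0.0005 -0.0062  0.0054] turn [ 0.02 -0.02  0.02]
```

>>> servo_tool --series "1 0 0 0.001 0 0 0; 1 0 0 0.002 0 0 0; 1 0 0.001 0.003 0 0 0; 1 0 0.001 0.004 0 0 0; 1 0 0.001 0.005 0 0 0; 1 0 0.001 0.006 0 0 0; 1 0 0.001 0.006 0 0 0; 1 0 0.001 0.006 0 0 0"

```text
time_s: 5.97
eef_pos: [0.5199, -0.1882, 0.1769]
eef_rot: [0.001, 0.641, 0.767, 0.001]
wrist_force: [-0.2, 2.4, 8.3]
opening: -0.001
grasp_force: 4.4
```

>>> servo_tool --series "1 0 0 0.001 0 0 0; 1 0 0 0.002 0 0 0; 1 0 0 0.003 0 0 0; 1 0 0 0.004 0 0 0; 1 0 0 0.004 0 0 0; 1 0 0 0.004 0 0 0"

```text
time_s: 6.47
eef_pos: [0.5206, -0.1881, 0.1754]
eef_rot: [0.002, 0.641, 0.767, 0.001]
wrist_force: [-3.9, 4.5, 24.7]
opening: 0.001
grasp_force: 11.9
```

```bash
python3 to.py "[.5176,-.19,.1758]"
```

```text
t 6.4667 pos [ 0.5206 -0.1881  0.1754] F [-3.9  4.5 24.7] open 0.001116086452631172
shift [-0.0013 -0.0033 -0.0004] turn [0.25 0.08 0.05]
```

The bar is on its lower stop: TCP z is 0.1754 against 0.1758 predicted, and force rose to 25 N. I'll lift, cross over to the rear knob, and look.

>>> servo_tool --series "1 0 0 -0.01 0 0 0; 1 0 0 -0.04 0 0 0; 1 0 0 -0.08 0 0 0; 1 0 0 -0.12 0 0 0; 1 0 0 -0.16 0 0 0; 1 0 0 -0.19 0 0 0; 1 0 0.04 -0.19 0 0 0; 1 0 0.08 -0.19 0 0 0; 1 0 0.12 -0.19 0 0 0; 1 0 0.16 -0.19 0 0 0; 1 0 0.19 -0.19 0 0 0; 1 0 0.19 -0.19 0 0 0"

```text
time_s: 7.47
eef_pos: [0.7094, -0.1527, 0.3569]
eef_rot: [-0.002, 0.64, 0.768, 0.0]
wrist_force: [-0.6, -0.3, -1.1]
opening: 0.0
grasp_force: 0.0
```

```bash
python3 - <<'E'
from h import *
im=[]
for n,(u,v) in(('scene',(330,180)),('side',(330,190))):
    c=shot(n,n+'4'); im.append(cv2.resize(c['img'][v-65:v+65,u-70:u+70,::-1],None,fx=2.85,fy=2.85,interpolation=cv2.INTER_CUBIC))
cv2.imwrite('pics/crop4.png',np.hstack(im))
E
python3 to.py "[.708,-.154,.3112]"
```

```text
t 7.5667 pos [ 0.7062 -0.154   0.3588] F [0.  0.4 0.7] open -0.0032916185640292296
shift [-0.0004  0.0019  0.0476] turn [-0.18 -0.11  0.1 ]
```

View pics/crop4.png

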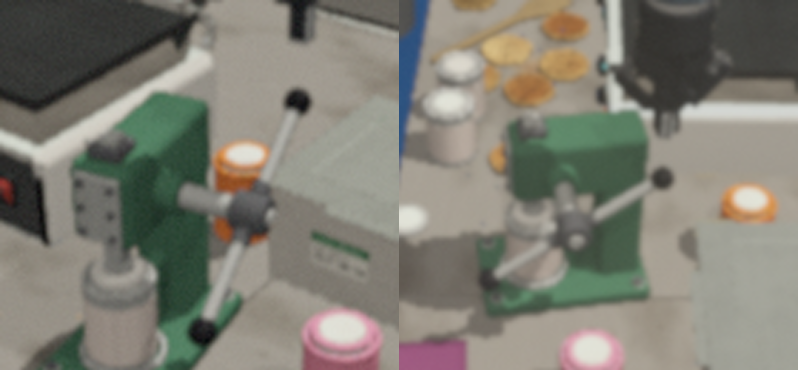

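The bar is at its lower stop, with the front knob low at scene crop (203,330) and the rear knob high at (297,100) / side crop (661,178). The fingertips are above it at (668,130). I'll push the rear down along its arc.

>>> servo_tool --series "1 0 0 0.02 0 0 0; 1 0 0 0.035 0 0 0; 1 0 0 0.043 0 0 0; 1 0 0 0.048 0 0 0; 1 0 0.003 0.054 0 0 0; 1 0 0.007 0.06 0 0 0; 1 0 0.010 0.066 0 0 0; 1 0 0.013 0.072 0 0 0; 1 0 0.015 0.078 0 0 0; 1 0 0.017 0.085 0 0 0; 1 0 0.019 0.092 0 0 0; 1 0 0.02 0.098 0 0 0"

```text
time_s: 8.57
eef_pos: [0.7266, -0.1509, 0.2637]
eef_rot: [0.001, 0.641, 0.767, 0.001]
wrist_force: [2.8, 0.2, 2.9]
opening: 0.003
grasp_force: 2.0
```

```bash
python3 - <<'E'
from h import *
im=[]
for n,(u,v) in(('scene',(330,180)),('side',(330,190))):
    c=shot(n,n+'5'); im.append(cv2.resize(c['img'][v-65:v+65,u-70:u+70,::-1],None,fx=2.85,fy=2.85,interpolation=cv2.INTER_CUBIC))
cv2.imwrite('pics/crop5.png',np.hstack(im))
E
python3 to.py "[.728,-.15,.261]"
```

```text
t 8.6667 pos [ 0.7252 -0.1508  0.2618] F [0.9 1.  0.6] open -0.0010806890961445935
shift [0.0003 0.0029 0.0008] turn [-0.1  -0.06  0.04]
```

View pics/crop5.png

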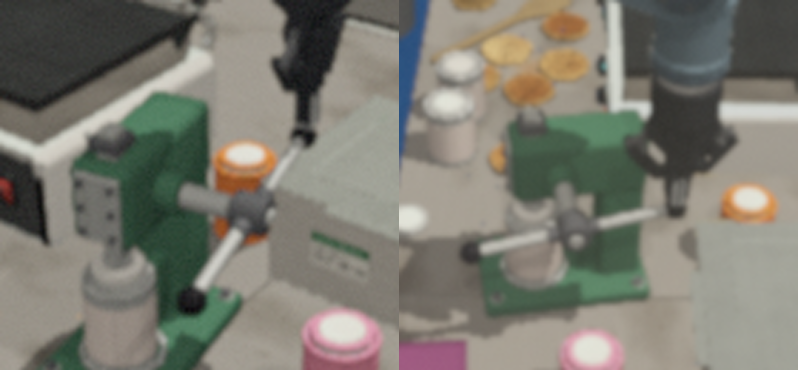

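The tip is on the rear knob (scene (303,132), side (677,207)) and the bar is following. Continuing.

>>> servo_tool --series "1 0 0.001 0.007 0 0 0; 1 0 0.002 0.014 0 0 0; 1 0 0.002 0.021 0 0 0; 1 0 0.001 0.028 0 0 0; 1 0 0 0.035 0 0 0; 1 0 -0.001 0.042 0 0 0; 1 0 -0.003 0.049 0 0 0; 1 0 -0.005 0.056 0 0 0; 1 0 -0.008 0.063 0 0 0; 1 0 -0.011 0.069 0 0 0; 1 0 -0.014 0.074 0 0 0; 1 0 -0.017 0.079 0 0 0"

```text
time_s: 9.67
eef_pos: [0.7085, -0.1542, 0.1839]
eef_rot: [0.0, 0.641, 0.767, 0.0]
wrist_force: [3.2, 0.4, 2.0]
opening: 0.004
grasp_force: 1.8
```

>>> servo_tool --series "1 0 -0.001 0.002 0 0 0; 1 0 -0.002 0.004 0 0 0; 1 0 -0.003 0.005 0 0 0; 1 0 -0.003 0.006 0 0 0; 1 0 -0.003 0.007 0 0 0; 1 0 -0.003 0.008 0 0 0; 1 0 -0.003 0.008 0 0 0; 1 0 -0.003 0.008 0 0 0"

```text
time_s: 10.33
eef_pos: [0.7055, -0.1548, 0.1765]
eef_rot: [-0.0, 0.641, 0.767, -0.0]
wrist_force: [-0.1, 0.8, 3.3]
opening: -0.001
grasp_force: 1.3
```

Not firmly on the stop yet, so a little more.

>>> servo_tool --series "1 0 0 0.001 0 0 0; 1 0 0 0.002 0 0 0; 1 0 0 0.003 0 0 0; 1 0 0 0.004 0 0 0; 1 0 0 0.004 0 0 0; 1 0 0 0.004 0 0 0"

```text
time_s: 10.83
eef_pos: [0.706, -0.1549, 0.1754]
eef_rot: [0.001, 0.641, 0.767, 0.0]
wrist_force: [-5.8, 2.1, 15.3]
opening: -0.002
grasp_force: 7.3
```

On the upper stop (force 15 N). I'll lift straight up and look.

>>> servo_tool --series "1 0 0 -0.01 0 0 0; 1 0 0 -0.04 0 0 0; 1 0 0 -0.08 0 0 0; 1 0 0 -0.12 0 0 0; 1 0 0 -0.16 0 0 0; 1 0 0 -0.2 0 0 0; 1 0 0 -0.22 0 0 0; 1 0 0 -0.22 0 0 0; 1 0 0 -0.22 0 0 0"

```text
time_s: 11.58
eef_pos: [0.706, -0.1549, 0.394]
eef_rot: [0.001, 0.641, 0.767, 0.0]
wrist_force: [-0.2, 0.1, -0.9]
opening: -0.003
grasp_force: 0.0
```

Run:
```python
from h import *
im=[]
for n,(u,v) in(('scene',(325,195)),('side',(325,200))):
    c=shot(n,n+'6'); im.append(cv2.resize(c['img'][v-65:v+65,u-70:u+70,::-1],None,fx=2.85,fy=2.85,interpolation=cv2.INTER_CUBIC))
cv2.imwrite('pics/crop6.png',np.hstack(im)); print(ctrl.get_obs()['wrist_force'])
```

```text
[ 0.21731633  0.12386178 -0.66728851]
```

View pics/crop6.png

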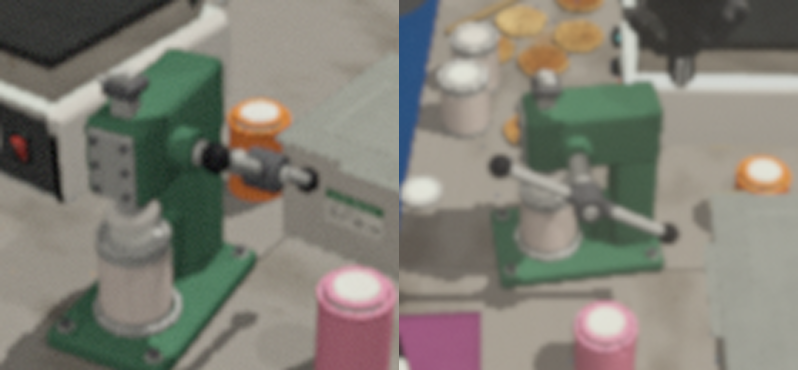

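The bar is back at its upper stop, with the front knob high at (213,157) and the rear knob low at (308,180). The tin stands in its nest. One enlarged before/after of the lid will confirm it is home.

Run:
```python
import cv2,numpy as np
cv2.imwrite('pics/lid.png',np.hstack([cv2.resize(cv2.imread(f'pics/scene{i}.png')[190:250,280:328],None,fx=8,fy=8,interpolation=cv2.INTER_CUBIC) for i in('','6')]))
```

```text
(no output)
```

View pics/lid.png

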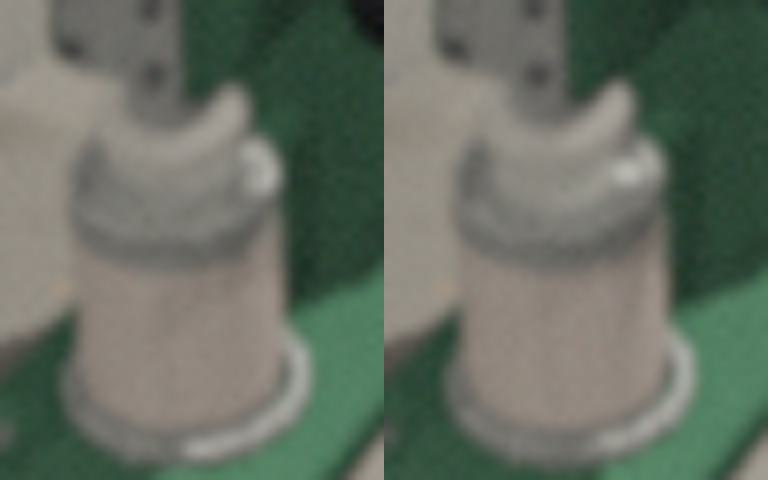

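The pad is higher than before and the lid sits lower, inside the rim, at (560,180). The tin hasn't moved. Handing in.

```bash
python3 -c "
from bench import ctrl
print(ctrl.hand_in())"
```

```text
the job is handed in; nothing more can be done
None
```

I pushed the bar's front end to its lower stop to seat the lid, then its rear end to its upper stop to raise the ram, and handed in at about 12 s; the last pictures show the lid down inside the rim, the tin still in its nest and the ram up, with no sign that anything else was touched.

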